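Prime the projector's hand oiler

TASK

Prime the grey hand oiler: push its black mushroom plunger down to the stop and let it spring fully back up, stroke after stroke, until the slim steel indicator pin at the other end of the oiler has popped fully out. Push only, from above with the fingers: do not pull the plunger up, do not touch the pin, and leave the loose things around the oiler standing where they are. Finish with the hand off and the plunger up.

Things in the scene. Friction and masses are not known exactly. Their poses are not given: they have to be found in the camera images.
- pump: hand oiler bolted to the bench: grey block 80 (x) x 185 (y) x 60 mm high on a dark base plate 130 x 215 x 8 mm. Origin: centre of the underside, on the bench; z up, y along the block towards the pin end. A plunger stands at local (0, -45 mm), the indicator pin at local (0, +45 mm), a low black filler cap (12 mm high) between them. It can be anywhere near and turned either way
- plunger_top (a point): centre of the flat top of the plunger's black mushroom head: head 46 mm across and 16 mm thick on a 14 mm steel rod, its top 110 mm above the bench when up; flat top about 40 mm across. This point moves down with the plunger
- plunger (a joint): travel of the plunger in m: 0 = up (its spring brings it back), 0.024 = down at the stop, negative = pulled up. Pushing it fully down takes about 10 to 14 N against the spring (400 N/m plus friction)
- pin_tip (a point): top of the indicator pin: upright steel rod 10 mm in diameter, in a 24 mm round boss whose top is 70 mm above the bench. The tip is 71 mm above the bench with the pin in and 111 mm with it fully out; a dark groove in the pin then shows just above the boss
- pin (a joint): how far the pin is out in m: 0 = in, 0.040 = fully out (the limit). Each full stroke of the plunger (down to the stop, then up again to within 5 mm of its rest) drives a ratchet; the pin creeps out by 1 to 2 mm a stroke, to at most 0.010, and springs out at once to 0.040 on the last. It needs 3 to 5 full strokes, depending on where it starts (a stroke cut short may not count); it stays where it is between strokes, and more strokes after it is out do nothing
- ring_gauge: loose steel ring, 60 mm outside, 36 mm hole, 22 mm high, near the oiler; leave alone. Origin: centre of the underside
- vee_block: loose dark steel block with a groove on top, 50 x 45 x 35 mm, near the oiler; leave alone. Origin: centre of the underside
- oil_can: loose grey jar with a black cap, 48 mm in diameter, 75 mm high, near the oiler; leave alone. Origin: centre of the underside

How it is judged:
On the way, in this order (a step that is already met when the one before it is completed fails the run):
1. the plunger is pushed down to the stop for the first time (value of joint plunger above 0.02 m).
2. the plunger has sprung back up (value of joint plunger below 0.004 m).
3. the pin has popped fully out (value of joint pin above 0.035 m), for 0.2 s.
At the end, for the whole second after the job is handed in: the pin stands out at least 35 of its 40 mm, the plunger is back up within 4 mm, and the ring, the grooved block and the jar are within 15 mm of where they stood (value of joint pin above 0.035 m and value of joint plunger between -0.004 and 0.004 m and distance of each of ring_gauge, vee_block, oil_can from where it was at the start of the episode below 0.015 m); the robot touches nothing.
It fails at once if the plunger is pulled up more than 5 mm (value of joint plunger below -0.005 m).
It fails at once if the plunger is pushed with the arm or the gripper's body instead of the fingers (contact force between plunger and the arm above 1 N).
It fails at once if the robot touches the pin (contact force between pin and the fingers above 0.5 N or contact force between pin and the arm above 0.5 N).
It fails at once if a bystander is moved, lifted or knocked (distance of any of ring_gauge, vee_block, oil_can from where it was at the start of the episode above 0.015 m).
It also fails if it takes over 45 s, if anything falls off the work surface, if the arm or the gripper's body presses on something with over 40 N, if the wrist force passes 120 N, or if a joint passes its speed limit or range.

ROBOT

A 7-joint arm with a two-finger parallel gripper is mounted at the origin on the work surface. World frame = base frame: x ahead of the robot, y to its left, z up, the work surface at z = 0. Lengths are in m, angles in rad, forces in N, time in s.
With the tool pointing down it reaches from about 0.4 to 0.875 m from the base axis. Payload 4.4 kg.
Tool frame: the origin (TCP) lies on the centre line of the jaws, within the pads' length; the fingertips stand 22 mm ahead of it and the grasp point (between the pads) lies 3 mm ahead of it; z points along the fingers, x is the direction in which the jaws open and shut, and the axes are right-handed (so a half turn about z gives the same grasp; the last joint's range is limited). The gripper opens to 85 mm and grips with 20 to 120 N. Pads are 22 mm wide; open, the fingers measure 114 mm over their backs; the gripper's body (76 mm by 85 mm) begins 54 mm behind the grasp point. The pads swing forward as they close: fully open they stand 13 mm farther back than shut.
Start: joints at [1.281, 0.628, 0.038, 1.517, -0.027, 0.996, -0.02], TCP at [0.144, -0.634, 0.221] pointing down, gripper open.
Joint ranges: [-3.06, 3.06], [-0.37, 2.12], [-1.25, 1.32], [0.18, 2.47], [-1.1, 4.24], [0.23, 1.98], [-2.94, 2.94]. Speed limits (rad/s): [2.57, 2.57, 3.14, 3.14, 3.14, 3.14, 3.14].

INTERFACE

Orientations are given as a unit quaternion [w, x, y, z].
In Python, from rig import * gives the robot as it stands.
- The arm moves only by the shell command python3 -m pendant 'ROWS' [FORCE]. ROWS is JSON, a list of rows, each a list of 7 numbers: the shift along the world's x, y, z in units of 0.5 m (1.0 is 0.5 m), then the turn, a rotation vector about the world's x, y, z in units of 60 degrees (1.0 is 60 degrees), then the opening, from 0 (shut) to 1 (fully open). A call has 1 to 5 rows; each row is the pose to reach, as a shift and turn from the pose commanded when the call began; what a row does not reach only later rows make up. A row lasts 1/12 s, in which the tool goes at most 41.7 mm and 7.16 degrees, less where a joint would pass 70% of its speed; a pose out of reach is approached as far as the arm can. A call with a number of a shift or a turn outside -1 to 1 is refused whole. A call with a gripper value outside its range is refused whole. The fingers move at their own pace and stop on an object; FORCE is the grip in N (left out, the last holds). Time passes only in rows, so rows that repeat a pose let the fingers close. It gives the time, the measured TCP pose, the force and the opening at its end, in the units of the state.
- observe(): the state, without advancing time (a new reading comes with each control period).
- grab_frame(name): name is "scene" or "top" or "wrist"; returns a dict with "image" (384x512x3 uint8, blue, green, red), "depth" (384x512 float32, m along the optical axis (not along the pixel's ray), 0 where there is no reading), "K" (3x3 intrinsics, pixels), "R" (3x3) and "t" (3): a world point X has camera coordinates R X + t. Camera axes: x right, y down, z forward; pixel columns grow to the right and rows downward; lengths in m; the calibration is good to about 2 mm. A picture is of the moment at which its call begins.
- hand_in(): hands the job in, once; it reports no verdict.
The state is a dict: "time": time; "q": joint angles; "joint_vel": joint speeds; "tau": joint torques, N m; "eef_pos": TCP position; "tcp_rot": TCP orientation; "ft_force": force on the tool from outside, world axes, zero at the start; "wrist_torque": the same for the moment, N m; "grip_width": finger opening in m.
Only numpy, scipy, OpenCV 4.12 (cv2) and the standard library are available. Lean on these libraries where they do the work, as an engineer would, in place of code of your own. Each camera call takes 0.05 s, during which the arm holds its last target. There are 200 camera calls.

## Working session

There is one attempt and no reset: what is moved stays moved. The work goes in short steps, Python scripts to look and compute and a shell command to move; the robot and the scene stay as the last step left them, time stands still between calls to the robot, and variables do not carry over. Pictures are saved under pics/ and viewed, about 8 in all and at most 12, crops included, and the job is handed in when it is done.

```bash
mkdir -p pics; cat > h.py <<'E'
import numpy as np,cv2
from rig import *
def pts(f):
    d=f["depth"];K=f["K"];v,u=np.indices(d.shape)
    c=np.stack([(u-K[0,2])/K[0,0]*d,(v-K[1,2])/K[1,1]*d,d],-1)
    return (c-f["t"])@f["R"]   # R^T(c-t)
def ray(f,u,v,z):
    d=f["R"].T@np.linalg.inv(f["K"])@[u,v,1.];o=-f["R"].T@f["t"]
    return o+d*(z-o[2])/d[2]
E
python3 - <<'E'
from h import *
for n in("top","scene"):
    f=grab_frame(n);np.savez(f"{n}.npz",**f);cv2.imwrite(f"pics/{n}0.png",f["image"])
    print(n,f["K"].tolist(),(-f["R"].T@f["t"]).round(3))
s=observe();print(s["time"],s["eef_pos"],s["tcp_rot"],s["grip_width"],s["ft_force"])
E
```

```text
top [[404.32291562205256, 0.0, 252.88545150340332], [0.0, 404.32291562205256, 201.0235545763987], [0.0, 0.0, 1.0]] [0.48  0.003 0.824]
scene [[429.31001526554564, 0.0, 261.66692314995623], [0.0, 429.31001526554564, 200.22681878526538], [0.0, 0.0, 1.0]] [ 1.194 -0.246  0.615]
0.1 [ 0.14414912 -0.6332132   0.21987315] [-5.33775249e-04  7.81637852e-01 -6.23731930e-01 -6.80091057e-04] 0.0853558636746216 [-0.47468723  0.45591359  0.38546132]
```

View pics/top0.png

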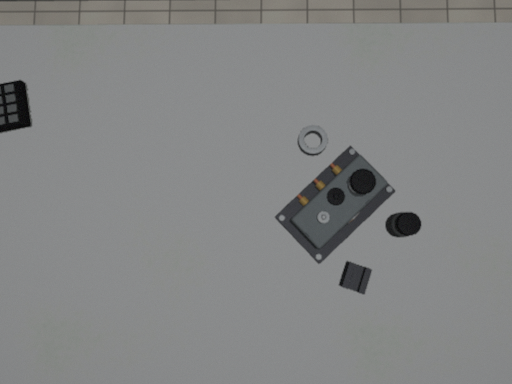

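View pics/scene0.png

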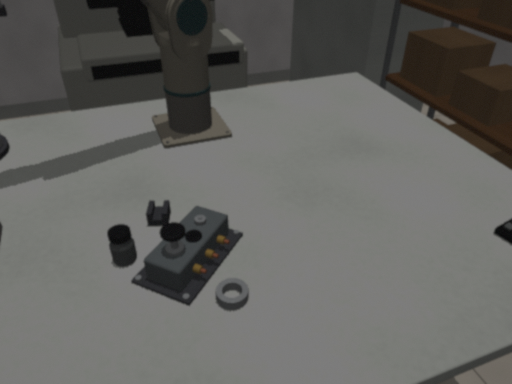

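The top view shows the plunger head near (362,182), the filler cap at (336,197), the pin boss at (323,217), the ring at (313,140), the jar at (405,224) and the vee block at (355,277). The scene view shows the head near (173,232).

```bash
python3 - <<'E'
from h import *
F={n:dict(np.load(n+".npz")) for n in("top","scene")}
box={"top":(340,160,385,205),"scene":(155,222,190,243)}
P=[];
for n,(a,b,c,d) in box.items():
    f=F[n];g=f["image"].max(2)[b:d,a:c];m=(g<35).astype(np.uint8)
    k,l,s,ce=cv2.connectedComponentsWithStats(m);i=1+s[1:,4].argmax();u,v=ce[i]+[a,b];print(n,s[i],u,v)
    P.append((f["K"]@np.c_[f["R"],f["t"]],np.array([u,v])))
    w=pts(f)[b:d,a:c][l==i];w=w[np.isfinite(w).all(1)];zt=np.percentile(w[:,2],90);t=w[abs(w[:,2]-zt)<.006];print("depth top",zt,t.mean(0),np.ptp(t,axis=0))
X=cv2.triangulatePoints(P[0][0],P[1][0],P[0][1].reshape(2,1),P[1][1].reshape(2,1));print("tri",(X[:3]/X[3]).ravel())
f=F["top"]
for nm,u,v,z in[("pin",323,217,.071),("cap",336,197,.072),("jar",408,223,.075),("ring",313,140,.022),("vee",355,277,.035)]:print(nm,ray(f,u,v,z).round(3),pts(f)[v,u].round(3))
for u,v in[(352,152),(389,189),(319,257),(282,218)]:print("bolt",ray(f,u,v,.008).round(3))
E
```

```text
top [ 10   9  25  25 481] 362.0997920997921 181.12058212058213
depth top 0.10976021813614369 [ 0.58904639 -0.17205867  0.10811352] [0.04346147 0.04308903 0.00799328]
scene [  0   0  35  20 435] 172.83448275862068 231.51954022988505
depth top 0.11054353033911651 [ 0.59405285 -0.17331709  0.10931325] [0.04640205 0.04109942 0.00814733]
tri [ 0.58972146 -0.17230976  0.10487507]
pin [ 0.527 -0.108  0.071] [ 0.527 -0.108  0.07 ]
cap [ 0.564 -0.132  0.072] [ 0.565 -0.132  0.071]
jar [ 0.517 -0.262  0.075] [ 0.517 -0.264  0.072]
ring [ 0.686 -0.096  0.022] [ 0.692 -0.099 -0.002]
vee [ 0.415 -0.173  0.035] [ 0.413 -0.177  0.018]
bolt [ 0.664 -0.177  0.008]
bolt [ 0.589 -0.25   0.008]
bolt [ 0.451 -0.109  0.008]
bolt [ 0.528 -0.035  0.008]
```

```bash
python3 -m pendant '[[0.892,0.922,0,0,0,0,0],[0.892,0.922,0,0,0,0,0],[0.892,0.922,0,0,0,0,0],[0.892,0.922,0,0,0,0,0],[0.892,0.922,0,0,0,0,0]]' 30
```

```text
time: 0.52
eef_pos: [0.29, -0.4822, 0.2204]
tcp_rot: [-0.0, 0.782, -0.624, -0.0]
ft_force: [0.8, 0.6, -0.2]
grip_width: 0.0255
```

```bash
python3 -m pendant '[[0.6,0.62,0,0,0,0,0],[0.6,0.62,0,0,0,0,0],[0.6,0.62,0,0,0,0,0],[0.6,0.62,0,0,0,0,0],[0.6,0.62,0,0,0,0,0]]'
```

```text
time: 0.93
eef_pos: [0.4349, -0.3326, 0.2206]
tcp_rot: [0.0, 0.782, -0.624, -0.0]
ft_force: [-0.2, 0.1, -0.5]
grip_width: 0.0
```

```bash
python3 -m pendant '[[0.3,0.32,0,0,0,0,0],[0.3,0.32,0,0,0,0,0],[0.3,0.32,0,0,0,0,0],[0.3,0.32,0,0,0,0,0]]'
```

```text
time: 1.27
eef_pos: [0.5488, -0.211, 0.2205]
tcp_rot: [0.0, 0.782, -0.624, -0.0]
ft_force: [1.0, -0.6, -0.3]
grip_width: 0.0006
```

```bash
python3 -m pendant '[[0.082,0.078,0,0,0,0,0],[0.082,0.078,0,0,0,0,0],[0.082,0.078,0,0,0,0,0]]'; python3 - <<'E'
from h import *
f=grab_frame("wrist");cv2.imwrite("pics/w1.png",f["image"]);np.savez("w1.npz",**f)
print(observe()["eef_pos"],(-f["R"].T@f["t"]).round(3))
P=f["K"]@(f["R"]@[.590,-.172,.110]+f["t"]);print("pred head",P[:2]/P[2])
E
```

```text
time: 1.52
eef_pos: [0.5924, -0.1677, 0.22]
tcp_rot: [-0.002, 0.784, -0.62, -0.0]
ft_force: [0.6, -0.0, -0.7]
grip_width: -0.0001
[ 0.58998786 -0.17115561  0.21991142] [ 0.665 -0.151  0.374]
pred head [260.2608803  184.17403071]
```

View pics/w1.png

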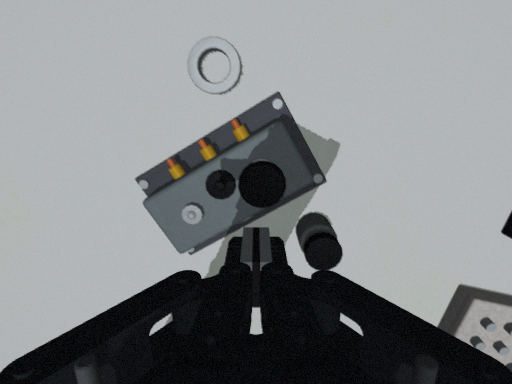

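The wrist view puts the head at about (262,184), against a prediction of (260,184). The shut fingertips are at (257,230) and clear of the pin boss at (192,214). I'll go down now.

```bash
python3 -m pendant '[[0,0,-0.08,0,0,0,0],[0,0,-0.15,0,0,0,0],[0,0,-0.16,0,0,0,0],[0,0,-0.16,0,0,0,0]]'; python3 -m pendant '[[0,0,-0.02,0,0,0,0],[0,0,-0.035,0,0,0,0],[0,0,-0.05,0,0,0,0],[0,0,-0.05,0,0,0,0]]'
```

```text
time: 1.9
eef_pos: [0.5859, -0.175, 0.1386]
tcp_rot: [0.002, 0.781, -0.625, -0.003]
ft_force: [-0.3, -0.5, 0.6]
grip_width: -0.0
time: 2.23
eef_pos: [0.5885, -0.1738, 0.1151]
tcp_rot: [0.0, 0.782, -0.624, -0.0]
ft_force: [0.2, 0.6, -0.5]
grip_width: 0.0001
```

```bash
python3 - <<'E'
from h import *
f=grab_frame("scene");im=f["image"][160:310,90:290];a=cv2.resize(im,None,fx=3.5,fy=3.5,interpolation=2);cv2.imwrite("pics/s1.png",a)
print(observe()["eef_pos"],observe()["ft_force"],observe()["wrist_torque"])
E
```

```text
[ 0.58879317 -0.17379914  0.11559955] [-0.91032781  0.18331946  0.23867229] [ 0.03580291 -0.01747147 -0.06530772]
```

View pics/s1.png

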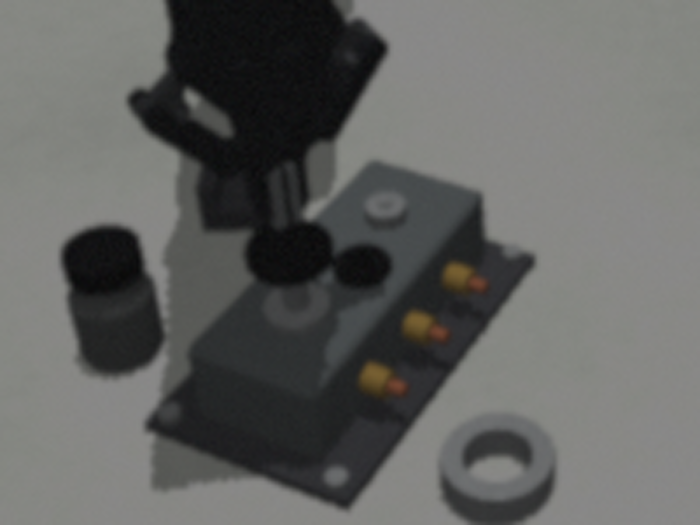

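The head is still up, at crop (290,252). The pad tips end near crop (285,225), so there is no contact yet. I'll measure the tip from depth.

```bash
python3 - <<'E'
from h import *
f=grab_frame("scene");p=pts(f)
for v in range(204,244,2): print(v,[p[v,u].round(3).tolist() for u in (168,171,174,177)],f["image"][v,171:175].max(1))
for n,X in(("tip",[.589,-.174,.0936]),("head",[.59,-.172,.110])):
    P=f["K"]@(f["R"]@X+f["t"]);print(n,P[:2]/P[2])
f=grab_frame("wrist");np.savez("w2.npz",**f);cv2.imwrite("pics/w2.png",f["image"][100:300,130:390].repeat(3,0).repeat(3,1))
E
```

```text
204 [[0.599, -0.174, 0.174], [0.598, -0.169, 0.172], [0.599, -0.164, 0.171], [0.596, -0.159, 0.168]] [17 16 17 17]
206 [[0.6, -0.175, 0.171], [0.595, -0.169, 0.165], [0.596, -0.164, 0.165], [0.382, -0.128, 0.003]] [37 43 38 29]
208 [[0.599, -0.175, 0.166], [0.598, -0.17, 0.164], [0.599, -0.165, 0.163], [0.591, -0.159, 0.156]] [39 49 49 40]
210 [[0.599, -0.176, 0.162], [0.599, -0.171, 0.16], [0.597, -0.165, 0.157], [0.593, -0.16, 0.153]] [30 44 49 42]
212 [[0.601, -0.177, 0.159], [0.599, -0.171, 0.156], [0.597, -0.166, 0.153], [0.59, -0.16, 0.147]] [29 38 45 47]
214 [[0.598, -0.177, 0.152], [0.601, -0.172, 0.153], [0.594, -0.166, 0.147], [0.589, -0.16, 0.142]] [32 32 44 47]
216 [[0.599, -0.177, 0.149], [0.597, -0.172, 0.146], [0.599, -0.167, 0.146], [0.594, -0.161, 0.141]] [34 31 44 48]
218 [[0.601, -0.178, 0.146], [0.6, -0.173, 0.144], [0.598, -0.168, 0.141], [0.591, -0.161, 0.134]] [36 28 40 47]
220 [[0.599, -0.178, 0.14], [0.6, -0.173, 0.14], [0.596, -0.168, 0.135], [0.43, -0.139, 0.0]] [40 29 34 46]
222 [[0.597, -0.179, 0.134], [0.599, -0.174, 0.135], [0.596, -0.168, 0.131], [0.43
[... 528 characters left out ...]
76, 0.11], [0.598, -0.171, 0.11], [0.601, -0.166, 0.111]] [18 13 16 12]
234 [[0.6, -0.182, 0.111], [0.602, -0.177, 0.11], [0.603, -0.172, 0.109], [0.605, -0.167, 0.11]] [12 15 18 14]
236 [[0.607, -0.183, 0.112], [0.607, -0.178, 0.11], [0.61, -0.173, 0.111], [0.609, -0.168, 0.109]] [14 19 14 17]
238 [[0.61, -0.184, 0.11], [0.612, -0.179, 0.11], [0.613, -0.174, 0.109], [0.613, -0.169, 0.107]] [17 16 15 13]
240 [[0.606, -0.184, 0.102], [0.611, -0.18, 0.105], [0.611, -0.174, 0.102], [0.611, -0.169, 0.101]] [20 16 19 17]
242 [[0.564, -0.18, 0.061], [0.594, -0.178, 0.085], [0.597, -0.173, 0.085], [0.595, -0.168, 0.082]] [42 43 46 47]
tip [172.21330919 236.15665565]
head [172.42396893 229.3794561 ]
```

View pics/w2.png

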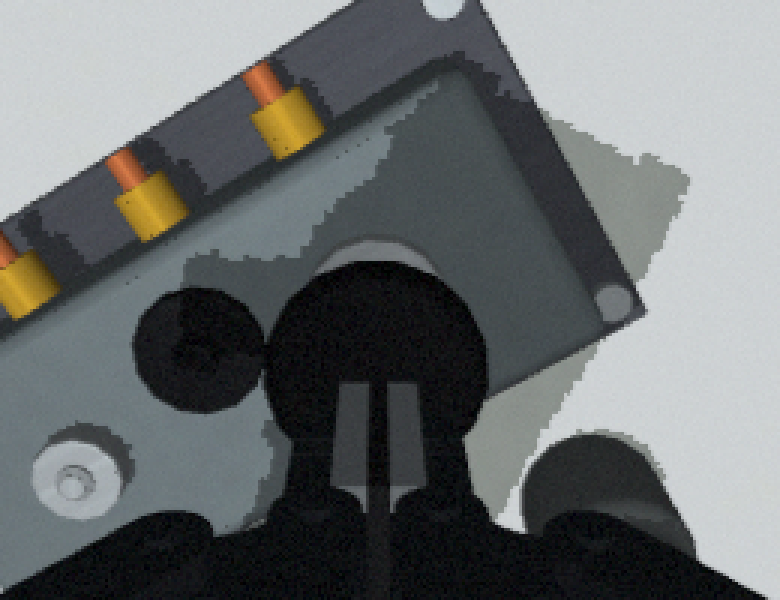

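The pad tips measure about z 0.127 with the head top at 0.110, so there is a gap of about 17 mm. The stated TCP-to-tip offset doesn't match this. The fingers are centred on the head in the wrist view (gap at 378, head at 377). I'll continue down, watching the force.

```bash
python3 -m pendant '[[0,0,-0.015,0,0,0,0],[0,0,-0.03,0,0,0,0],[0,0,-0.03,0,0,0,0]]'; python3 -m pendant '[[0,0,-0.01,0,0,0,0],[0,0,-0.02,0,0,0,0],[0,0,-0.02,0,0,0,0]]'
```

```text
time: 2.63
eef_pos: [0.588, -0.1734, 0.0991]
tcp_rot: [0.0, 0.782, -0.624, -0.001]
ft_force: [-1.3, -0.4, -0.4]
grip_width: -0.0002
time: 2.88
eef_pos: [0.589, -0.1737, 0.0901]
tcp_rot: [0.0, 0.782, -0.624, -0.0]
ft_force: [-0.5, 0.3, 3.5]
grip_width: -0.0002
```

```bash
python3 -m pendant '[[0,0,-0.016,0,0,0,0],[0,0,-0.03,0,0,0,0],[0,0,-0.036,0,0,0,0],[0,0,-0.036,0,0,0,0]]'
```

```text
time: 3.22
eef_pos: [0.5895, -0.1739, 0.0754]
tcp_rot: [-0.0, 0.782, -0.624, 0.001]
ft_force: [-5.7, 0.5, 20.5]
grip_width: -0.0002
```

At the stop (20 N). Back up, then further strokes.

```bash
python3 -m pendant '[[0,0,0.04,0,0,0,0],[0,0,0.07,0,0,0,0],[0,0,0.07,0,0,0,0],[0,0,0.07,0,0,0,0]]'; python3 - <<'E'
from h import *
f=grab_frame("scene");cv2.imwrite("pics/s2.png",cv2.resize(f["image"][160:310,90:290],None,fx=3,fy=3,interpolation=2))
p=pts(f);print("head z",np.median(p[229:238,168:178,2]),"pin z",p[216:222,197:204,2].max(1).round(3))
E
```

```text
time: 3.55
eef_pos: [0.5896, -0.174, 0.1083]
tcp_rot: [-0.0, 0.782, -0.624, 0.001]
ft_force: [0.2, 0.3, 0.5]
grip_width: 0.0
head z 0.1090922806135581 pin z [0.076 0.075 0.074 0.072 0.071 0.071]
```

```bash
python3 -m pendant '[[0,0,-0.04,0,0,0,0],[0,0,-0.06,0,0,0,0],[0,0,-0.07,0,0,0,0],[0,0,-0.07,0,0,0,0],[0,0,-0.07,0,0,0,0]]'; python3 -m pendant '[[0,0,0.04,0,0,0,0],[0,0,0.07,0,0,0,0],[0,0,0.07,0,0,0,0],[0,0,0.07,0,0,0,0]]'; python3 - <<'E'
from h import *
f=grab_frame("scene");cv2.imwrite("pics/s3.png",cv2.resize(f["image"][160:310,90:290],None,fx=3,fy=3,interpolation=2))
p=pts(f);print("head z",np.median(p[229:238,168:178,2]),"pin z",p[216:222,197:204,2].max(1).round(3))
E
```

```text
time: 4.02
eef_pos: [0.5908, -0.1743, 0.0753]
tcp_rot: [-0.001, 0.782, -0.624, 0.002]
ft_force: [-3.1, 1.4, 23.8]
grip_width: -0.0
time: 4.35
eef_pos: [0.5886, -0.1736, 0.1071]
tcp_rot: [0.0, 0.782, -0.624, -0.0]
ft_force: [-0.5, -0.3, -0.9]
grip_width: -0.0
head z 0.10868077231642924 pin z [0.078 0.077 0.074 0.073 0.071 0.071]
```

Two full strokes are done and the head is back at 0.109 both times. The pin is creeping up. Third stroke next.

```bash
python3 -m pendant '[[0,0,-0.04,0,0,0,0],[0,0,-0.06,0,0,0,0],[0,0,-0.07,0,0,0,0],[0,0,-0.07,0,0,0,0],[0,0,-0.07,0,0,0,0]]'; python3 -m pendant '[[0,0,0.04,0,0,0,0],[0,0,0.07,0,0,0,0],[0,0,0.07,0,0,0,0],[0,0,0.07,0,0,0,0]]'; python3 - <<'E'
from h import *
f=grab_frame("scene");cv2.imwrite("pics/s4.png",cv2.resize(f["image"][160:310,90:290],None,fx=3,fy=3,interpolation=2))
p=pts(f);print("head z",np.median(p[229:238,168:178,2]),"pin z",p[195:222,197:204,2].max(1).round(3))
E
```

```text
time: 4.82
eef_pos: [0.5902, -0.1741, 0.0753]
tcp_rot: [-0.001, 0.782, -0.624, 0.001]
ft_force: [-4.2, 0.1, 26.3]
grip_width: 0.0001
time: 5.15
eef_pos: [0.5883, -0.1736, 0.1068]
tcp_rot: [0.0, 0.782, -0.624, -0.001]
ft_force: [0.2, -0.3, -0.0]
grip_width: -0.0003
head z 0.1101265486682611 pin z [0.615 0.001 0.002 0.001 0.002 0.002 0.002 0.001 0.001 0.001 0.002 0.061
 0.062 0.062 0.061 0.062 0.061 0.061 0.061 0.078 0.078 0.079 0.077 0.075
 0.072 0.072 0.071]
```

View pics/s4.png

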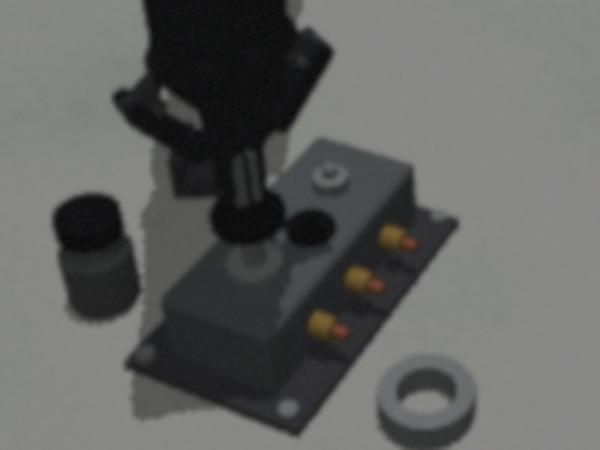

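The head is up at crop (248,215), and the pin, at crop (330,172), is only slightly out, at about z 0.079. Bystanders are unmoved. Fourth stroke.

```bash
python3 -m pendant '[[0,0,-0.04,0,0,0,0],[0,0,-0.06,0,0,0,0],[0,0,-0.07,0,0,0,0],[0,0,-0.07,0,0,0,0],[0,0,-0.07,0,0,0,0]]'; python3 -m pendant '[[0,0,0.04,0,0,0,0],[0,0,0.07,0,0,0,0],[0,0,0.07,0,0,0,0],[0,0,0.07,0,0,0,0]]'; python3 - <<'E'
from h import *
f=grab_frame("scene");cv2.imwrite("pics/s5.png",cv2.resize(f["image"][160:310,90:290],None,fx=3,fy=3,interpolation=2))
p=pts(f);print("head z",np.median(p[229:238,168:178,2]),"pin z",p[195:222,197:204,2].max(1).round(3))
E
```

```text
time: 5.62
eef_pos: [0.59, -0.1741, 0.0753]
tcp_rot: [-0.0, 0.782, -0.624, 0.001]
ft_force: [-4.1, 1.0, 29.4]
grip_width: 0.0005
time: 5.95
eef_pos: [0.5882, -0.1736, 0.1067]
tcp_rot: [0.0, 0.782, -0.624, -0.001]
ft_force: [-0.3, -0.5, -0.8]
grip_width: 0.0002
head z 0.11014683903967237 pin z [0.001 0.002 0.001 0.002 0.001 0.001 0.112 0.113 0.111 0.109 0.108 0.104
 0.102 0.1   0.615 0.095 0.092 0.09  0.088 0.084 0.082 0.079 0.077 0.075
 0.072 0.072 0.073]
```

The pin has popped out, with its tip at about 0.112. Lift straight up and check.

```bash
python3 -m pendant '[[0,0,0.06,0,0,0,0],[0,0,0.12,0,0,0,0],[0,0,0.18,0,0,0,0],[0,0,0.2,0,0,0,0],[0,0,0.2,0,0,0,0]]'; python3 - <<'E'
from h import *
f=grab_frame("scene");cv2.imwrite("pics/s6.png",cv2.resize(f["image"][160:310,90:290],None,fx=3,fy=3,interpolation=2))
g=np.load("scene.npz")
p=pts(f);print("head z",np.median(p[226:238,166:179,2]),"pin z",p[200:206,197:204,2].max())
d=cv2.absdiff(f["image"],g["image"]).max(2)
for n,(a,b,c,e) in dict(ring=(212,275,252,312),jar=(105,222,140,268),vee=(144,198,174,226)).items():print(n,"mean diff",d[b:e,a:c].mean())
E
```

```text
time: 6.42
eef_pos: [0.59, -0.1741, 0.2089]
tcp_rot: [-0.001, 0.782, -0.624, 0.001]
ft_force: [-0.1, 0.5, -1.6]
grip_width: 0.0002
head z 0.110168469512853 pin z 0.11252734256189016
ring mean diff 8.508783783783784
jar mean diff 8.890062111801242
vee mean diff 19.09285714285714
```

View pics/s6.png

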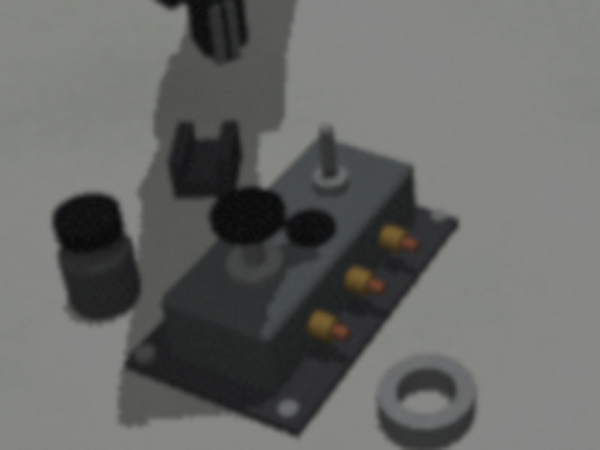

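The pin stands fully out (crop (327,127) to (330,180)), the plunger is up, the hand is clear, and the bystanders are where they stood. The vee block's larger image difference comes from the arm's shadow.

```bash
python3 -c "
from rig import *
hand_in()"
```

```text
the job is handed in; nothing more can be done
```

The oiler is primed and the job is handed in at about 6.5 s of robot time. I pushed the plunger with the shut fingers for four full strokes. Each reached the stop, with 20–29 N at the wrist, and the pin popped out on the fourth.

**Last checks:**
- **Plunger:** the head top is back at 0.110 m, so it is fully up.
- **Pin:** the tip is at about 0.112 m, against 0.111 m expected when fully out. It was not touched.
- **Hand:** it is about 110 mm clear of the plunger, and the wrist force reads only noise.
- **Bystanders:** the ring and the jar match the first scene picture. The vee block's patch differed more, which I put down to the arm's shadow, as the block looks to be standing in the same place. I judged this by eye and image difference and did not re-measure its position.

**Disagreement:** the fingertips did not stand 22 mm ahead of the reported TCP. By depth and by the contact force they stood about 12 mm behind it, so I set the stroke height from those measurements instead of the stated offset.

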